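# Dial in the code and open the sample lock box

### The job

Open the dark grey sample lock box on the bench. Its code, read with the dials nearest you, is blue, white, yellow: turn the left dial's white pointer to its blue dot, the middle dial's to its white dot and the right dial's to its yellow dot. Then slide the lid straight back, away from the dials, as far as it goes, leaving the dials on the code and the beaker, the timer and the jar lid beside the box undisturbed.

Things in the scene. Friction and masses are not known exactly. Their poses are not given: they have to be found in the camera images.
- lockbox: dark grey metal box fixed to the bench, 230 (x) x 300 (y) x 62 mm tall (side lips 67.5). Origin: centre of its underside; x points from dials to lid (roughly away from the robot), y left, z up. Its front 97 mm is a deck 62 mm high with three dials in a row at x = -66, y = 95 (left), 0 (middle), -95 mm (right); behind is a compartment of vials under a light grey sliding lid.
- dots (a point): on the deck, on the middle dial's axis, 62 mm above the bench; axes as the box. Round each dial, 34 mm from its axis, lie six dots 10 mm wide and 60 degrees apart: white on the box's +x side, then counterclockwise seen from above blue (+60 degrees), green (+120), black (180), yellow (-120), red (-60).
- beaker: small clear beaker, 47 x 50 x 58 mm tall, loose, standing to the right of the box; origin at the centre of its underside. To be left alone.
- timer: flat white bench timer, 58 x 66 x 21 mm, loose, to the left of the box; origin at the centre of its underside. To be left alone.
- jar_lid: white round jar lid, 58 mm across, 23 mm high, loose, to the left of the box; origin at the centre of its underside. To be left alone.
- lid (a joint): travel of the lid in m: 0 shut, 0.08 fully open (its stop), along the box's +x. About 2 N of friction; it stays where left. Pins under it sit in slotted cups under the dials: it is free only when all three pointers are on the code, each to about 0.17 rad (10 degrees); else it stops after about 11 mm.
- lid_handle (a point): top middle of the lid's black upright handle bar, 91.5 mm above the bench. The bar is 14 mm thick along the box's x, 76 mm long along y, and stands 27 mm above the plate at its foot; it moves with the lid. With the lid shut it is 82 mm behind the row of dials.
- dial_left (a joint): angle of the left dial's pointer in rad: 0 at the white dot (the box's +x), growing counterclockwise seen from above, stops at -3.6 and 3.6. The code dot (blue) is at 1.047; the dial starts 0.5 to 1.5 rad from it. Friction about 0.12 N m; it stays where it is left.
- dial_left_grip (a point): point on the left dial's axis, 90 mm above the bench, inside the top of its black grip bar (bar 42 x 13 mm, from 68 mm to 96 mm above the bench, on a round skirt 47 mm across). Its x axis lies along the bar towards the end with the white pointer line. The bar turns with the dial.
- dial_middle (a joint): angle of the middle dial's pointer in rad: 0 at the white dot (the box's +x), growing counterclockwise seen from above, stops at -3.6 and 3.6. The code dot (white) is at 0.000; the dial starts 0.5 to 1.5 rad from it. Friction about 0.12 N m; it stays where it is left.
- dial_middle_grip (a point): point on the middle dial's axis, 90 mm above the bench, inside the top of its black grip bar (bar 42 x 13 mm, from 68 mm to 96 mm above the bench, on a round skirt 47 mm across). Its x axis lies along the bar towards the end with the white pointer line. The bar turns with the dial.
- dial_right (a joint): angle of the right dial's pointer in rad: 0 at the white dot (the box's +x), growing counterclockwise seen from above, stops at -3.6 and 3.6. The code dot (yellow) is at -2.094; the dial starts 0.5 to 1.5 rad from it. Friction about 0.12 N m; it stays where it is left.
- dial_right_grip (a point): point on the right dial's axis, 90 mm above the bench, inside the top of its black grip bar (bar 42 x 13 mm, from 68 mm to 96 mm above the bench, on a round skirt 47 mm across). Its x axis lies along the bar towards the end with the white pointer line. The bar turns with the dial.

How it is judged:
On the way, in this order (a step that is already met when the one before it is completed fails the run):
1. all three pointers on the code dots (within 0.32 rad) while the lid is still shut (to 30 mm) (value of joint dial_left between 0.727 and 1.367 rad and value of joint dial_middle between -0.32 and 0.32 rad and value of joint dial_right between -2.414 and -1.774 rad and value of joint lid below 0.03 m), for 0.1 s.
2. lid slid fully back (at least 74 of its 80 mm) (value of joint lid above 0.074 m), for 0.2 s.
At the end, for the whole second after the job is handed in: The lid is at least 74 mm of its 80 mm open and at rest, and the left, middle and right pointers are within 0.32 rad of the blue, white and yellow dots (value of joint lid above 0.074 m and velocity of joint lid between -0.01 and 0.01 m/s and value of joint dial_left between 0.727 and 1.367 rad and value of joint dial_middle between -0.32 and 0.32 rad and value of joint dial_right between -2.414 and -1.774 rad); the robot touches nothing.
It fails at once if the beaker is moved by more than 30 mm (distance of beaker from where it was at the start of the episode above 0.03 m).
It fails at once if the timer is moved by more than 30 mm (distance of timer from where it was at the start of the episode above 0.03 m).
It fails at once if the jar lid is moved by more than 30 mm (distance of jar_lid from where it was at the start of the episode above 0.03 m).
It also fails if it takes over 53 s, if anything falls off the work surface, if the arm or the gripper's body presses on something with over 40 N, if the wrist force passes 120 N, or if a joint passes its speed limit or range.

### The arm

A 6-joint arm with a two-finger parallel gripper is mounted at the origin on a cart in front of the work surface, level with it; the furniture and walls round the work are solid. World frame = base frame: x ahead of the robot, y to its left, z up, the work surface at z = 0. Lengths are in m, angles in rad, forces in N, time in s.
With the tool pointing down it reaches from about 0.375 to 0.9 m from the base axis. Payload 3.1 kg.
Tool frame: the origin (TCP) lies between the finger pads; the fingertips stand manip.finger_overhang ahead of it and the grasp point (between the pads) lies 5 mm behind it (manip.finger_overhang is the distance from the TCP to the fingertips, in m); z points along the fingers, y is the line along which they close (so a half turn about z gives the same grasp; the last joint's range is limited). The gripper opens to 85 mm and grips with 20 to 120 N. Pads are 22 mm wide; open, the fingers measure 114 mm over their backs; the gripper's body (76 mm by 85 mm) begins 54 mm behind the grasp point. The pads swing forward as they close: fully open they stand 13 mm farther back than shut.
Start: joints at [-1.399, 0.527, 1.433, -0, 1.181, -0.178], TCP at [0.215, -0.587, 0.245] pointing down, gripper open.
Joint ranges: [-3.08, 3.08], [-0.75, 2.2], [0.22, 2.44], [-1.43, 4.57], [0, 2.65], [-2.85, 2.85]. Speed limits (rad/s): [2.79, 2.79, 3.14, 3.14, 3.14, 3.14].

### API

Orientations are given as a unit quaternion [x, y, z, w].
In Python, from station import manip gives the robot as it stands.
- The arm moves only by the tool drive_tool, never from a script. Its argument "plan" is a list of rows, each a list of 7 numbers: the shift along the tool's x, y, z in m, then the turn, a rotation vector about the tool's x, y, z in degrees, then the opening, from -1 (shut) to 1 (fully open). In form: [[x, y, z, wx, wy, wz, gripper], ...]. A call has 1 to 10 rows; each row shifts and turns the commanded pose from where the row before left it, along the tool's axes as they then stand; what a row does not reach is not made up. A row lasts 1/10 s, in which the tool goes at most 50 mm and 8.59 degrees, less where a joint would pass 70% of its speed; a pose out of reach is approached as far as the arm can. A call is refused whole if a number of a shift passes 0.05 or a number of a turn 8.59, either way. A call with a gripper value outside its range is refused whole. The fingers move at their own pace and stop on an object; "newtons" is the grip in N (left out, the last holds). Time passes only in rows, so rows that do not move let the fingers close. It gives the time, the measured TCP pose, the force, the opening and the grip force at its end, in the units of the state.
- manip.sense(): the state, without advancing time (a new reading comes with each control period).
- manip.snapshot(name): name is "scene" or "top" or "wrist"; returns a dict with "image" (420x560x3 uint8, red, green, blue), "z_map" (420x560 float32, m along the optical axis (not along the pixel's ray), 0 where there is no reading), "fov_y" (degrees; the focal length in pixels is half the picture's height over the tangent of half this angle, whatever the lens; pixels are square), "cx", "cy" (the principal point, pixels), "extrinsics" (4x4, takes a point from camera to world coordinates); the wrist camera has in their place "mount" (4x4, takes a point from camera to tool coordinates, whose origin is the TCP and whose axes are the flange's). Camera axes: x right, y up, looking along -z (the intrinsics and any distortion apply to the point x, -y, -z); pixel columns grow to the right and rows downward; lengths in m; the calibration is good to about 2 mm. The wrist camera is an equidistant fisheye: a pixel r from the principal point sees the ray r / f radians off the axis. A picture is of the moment at which its call begins: read the wrist's pose just before it.
- manip.sign_off(): hands the job in; it is judged then, once.
The state is a dict: "t": time; "q": joint angles; "qd": joint speeds; "tau": joint torques, N m; "tcp_pos": TCP position; "tool_rot": TCP orientation; "force": force on the tool from outside, world axes, zero at the start; "ft_torque": the same for the moment, N m; "finger_gap": opening from 0.0 (shut) to 1.0 (fully open); "gripper_force": force on a finger pad.
Only numpy, scipy, OpenCV 4.12 (cv2) and the standard library are available. Lean on these libraries where they do the work, as an engineer would, in place of code of your own. Each camera call takes 0.05 s, during which the arm holds its last target. There are 200 camera calls.

## Working session

There is one attempt and no reset: what is moved stays moved. The work goes in short steps, Python scripts to look and compute and a tool call to move; the robot and the scene stay as the last step left them, time stands still between calls to the robot, and variables do not carry over. Pictures are saved under pics/ and viewed, at most 10 in all, crops included, and the job is handed in when it is done.

Besides the shell and the picture viewer there is one more tool, called after "Call:" as name([rows], argument=value, ...), one row to a line, values as JSON. drive_tool: Moves the arm, as the interface text tells. Its arguments: {"type":"object","properties":{"plan":{"type":"array"},"newtons":{"type":"number"}},"required":["plan"]}

```bash
mkdir -p pics
cat > h.py <<'E'
import numpy as np, cv2
from station import manip
from scipy.spatial.transform import Rotation as R
def snap(n,f=None):
    s=manip.sense(); d=manip.snapshot(n)
    if f: cv2.imwrite('pics/'+f,d['image'][...,::-1])
    d['s']=s; return d
def foc(d): return d['image'].shape[0]/2/np.tan(np.radians(d['fov_y'])/2)
def world(d,u,v,z=None):
    """pixel -> world, using depth map, or intersect with height z"""
    f=foc(d); c=np.array([(u-d['cx'])/f,-(v-d['cy'])/f,-1.])
    E=d['extrinsics']; r=E[:3,:3]@c; o=E[:3,3]
    k=d['z_map'][int(round(v)),int(round(u))] if z is None else (z-o[2])/r[2]
    return o+k*r
E
python3 - <<'E'
from h import *
import pickle
for n in('top','scene'):
    d=snap(n,n+'.png');pickle.dump(d,open(n+'.pkl','wb'));print(n,d['fov_y'],d['cx'],d['cy'],d['extrinsics'].round(3).tolist())
print(manip.finger_overhang,manip.sense())
E
```

```text
top 48.02724645320963 272.52544634369053 207.51051060090336 [[-0.023, 0.981, -0.191, 0.317], [-1.0, -0.024, -0.0, 0.001], [-0.005, 0.19, 0.982, 1.425], [0.0, 0.0, 0.0, 1.0]]
scene 49.67580301485735 282.33826799970785 207.56549821167823 [[-0.466, 0.556, -0.688, -0.338], [-0.884, -0.277, 0.376, 0.485], [0.018, 0.784, 0.621, 0.899], [0.0, 0.0, 0.0, 1.0]]
0.014 {'t': 0.1, 'q': array([-1.39850009e+00,  5.28379210e-01,  1.43382342e+00,  1.02445323e-05,
        1.18140748e+00, -1.78492839e-01]), 'qd': array([-0.00093144, -0.00084231, -0.00160851, -0.0003538 ,  0.00014705,
        0.00075546]), 'tau': array([-7.31358159e-04, -4.43306243e+01, -1.78585982e+01, -2.25231847e-04,
        3.92902279e-03,  1.25218841e-05]), 'tcp_pos': array([ 0.21469665, -0.58628183,  0.2444121 ]), 'tool_rot': array([ 9.84657609e-01,  1.74494627e-01,  7.86217364e-06, -1.00870902e-03]), 'force': array([0.1518776 , 0.7624088 , 0.50670403]), 'ft_torque': array([ 0.01520785, -0.05117403, -0.04655342]), 'gripper_force': 0.0, 'finger_gap': 0.9973955481804193}
```

View pics/top.png

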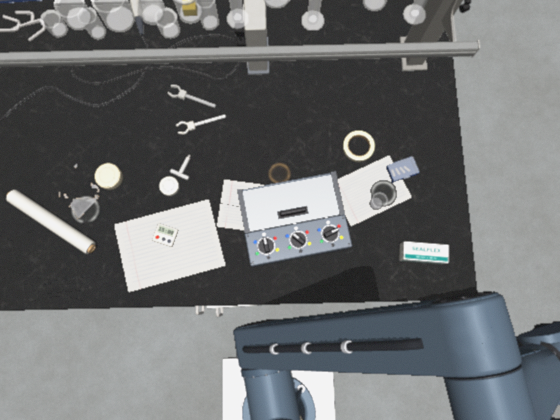

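View pics/scene.png

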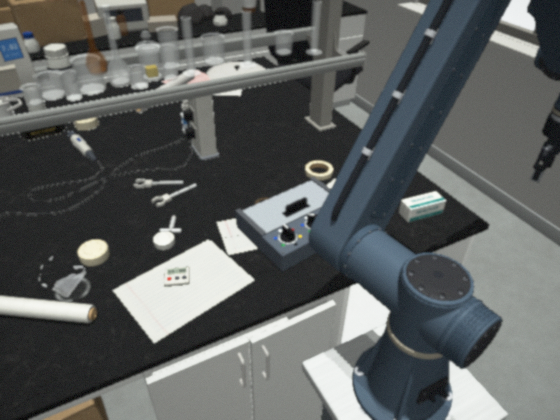

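The top view shows the box at about (296,218), with dials at about (265,245), (298,239) and (331,233) and the handle at (293,211). The beaker is at (382,193), the timer at (165,235) and the jar lid at (169,185). In the scene view the arm hides part of the box. Next I'll enlarge the box.

Run:
```python
from h import *
import pickle
d=pickle.load(open('top.pkl','rb'))
c=d['image'][195:270,240:360,::-1]
cv2.imwrite('pics/crop.png',cv2.resize(c,None,fx=6.6,fy=6.6,interpolation=cv2.INTER_CUBIC))
for p in [(265,245),(298,239),(331,233),(293,211),(238,189),(337,172),(252,264),(352,245)]:
    print(p,world(d,*p).round(3),world(d,*p,z=.062).round(3))
```

```text
(265, 245) [0.467 0.025 0.095] [0.471 0.026 0.062]
(298, 239) [ 0.482 -0.069  0.096] [ 0.486 -0.071  0.062]
(331, 233) [ 0.497 -0.163  0.099] [ 0.502 -0.167  0.062]
(293, 211) [ 0.563 -0.057  0.098] [ 0.569 -0.059  0.062]
(238, 189) [0.638 0.102 0.07 ] [0.64  0.102 0.062]
(337, 172) [ 0.7   -0.202  0.004] [ 0.685 -0.194  0.062]
(252, 264) [0.417 0.064 0.062] [0.417 0.064 0.062]
(352, 245) [ 0.471 -0.236  0.006] [ 0.465 -0.227  0.062]
```

View pics/crop.png

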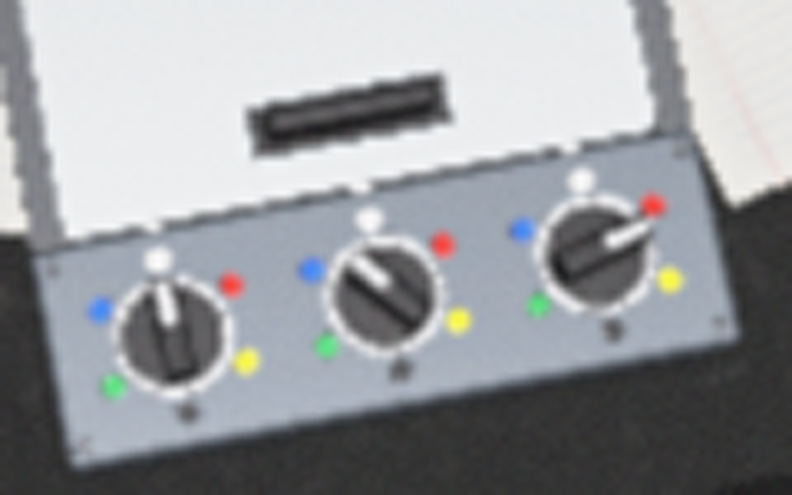

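The enlarged crop shows the left pointer at (165,305), on white. The middle pointer at (368,274) lies between white and blue, and the right pointer at (630,230) is on red. I'll fit the box pose to the 18 dots.

```bash
cat > fit.py <<'E'
from h import *
import pickle
from scipy.optimize import least_squares
d=pickle.load(open('top.pkl','rb'))
full=lambda p:(240+(p[0]+.5)/6.6-.5,195+(p[1]+.5)/6.6-.5)
D=[[(158,260),(100,311),(115,386),(188,412),(247,361),(232,285)],[(370,219),(313,269),(327,346),(401,369),(458,320),(443,244)],[(582,181),(522,230),(539,305),(614,329),(670,280),(653,206)]]
W=np.array([[world(d,*full(p),z=.062)[:2] for p in r] for r in D])
a=np.radians(60*np.arange(6))
M=np.array([[(.034*np.cos(t),y+.034*np.sin(t)) for t in a] for y in(.095,0,-.095)])
def tr(p,m): c,s=np.cos(p[2]),np.sin(p[2]); return m@np.array([[c,s],[-s,c]])+p[:2]
r=least_squares(lambda p:(tr(p,M)-W).ravel(),[.48,-.07,.15])
p=r.x
if __name__=='__main__':
    print('dots origin',p[:2].round(4),'yaw',np.degrees(p[2]).round(2),'rms mm',1e3*np.sqrt((r.fun**2).mean()))
    for n,y,A,B in(('L',.095,(172,322),(162,290)),('M',0,(387,287),(350,262)),('R',-.095,(610,241),(652,219))):
        v=world(d,*full(B),z=.096)-world(d,*full(A),z=.096)
        w=np.degrees(np.arctan2(v[1],v[0]))
        print(n,tr(p,np.array([0,y])).round(4),'bar world',w.round(1),'dial',(w-np.degrees(p[2])).round(1))
    print('handle',tr(p,np.array([.082,0])).round(4),'seen',world(d,*full((350,110)),z=.0915).round(4))
    print('deck z',[world(d,*full(q))[2].round(4) for q in((270,250),(480,350),(90,420))])
E
python3 fit.py
```

```text
dots origin [ 0.4855 -0.0706] yaw 9.49 rms mm 0.3301582209964486
L [0.4698 0.0231] bar world 16.1 dial 6.6
M [ 0.4855 -0.0706] bar world 54.2 dial 44.8
R [ 0.5011 -0.1643] bar world -63.8 dial -73.3
handle [ 0.5664 -0.0571] seen [ 0.5632 -0.0564  0.0915]
deck z [np.float64(0.0571), np.float64(0.0607), np.float64(0.0591)]
```

Call:
drive_tool([
  [0.04, -0.029, 0, 0, 0, 0, 0.2],
  [0.04, -0.029, 0, 0, 0, 0, 0.2],
  [0.04, -0.029, 0, 0, 0, 0, 0.2],
  [0.04, -0.029, 0, 0, 0, 0, 0.2],
  [0.04, -0.029, 0, 0, 0, 0, 0.2],
  [0.04, -0.029, 0, 0, 0, 0, 0.2],
  [0.04, -0.029, 0, 0, 0, 0, 0.2],
  [0.04, -0.029, 0, 0, 0, 0, 0.2],
  [0.04, -0.029, 0, 0, 0, 0, 0.2],
  [0, 0, 0, 0, 0, 0, 0.2],
], newtons=60)

```text
t: 1.1
tcp_pos: [0.4651, -0.2126, 0.245]
tool_rot: [0.984, 0.178, 0.0, -0.001]
force: [-0.5, -0.2, -1.1]
finger_gap: 0.599
gripper_force: 0.0
```

```bash
cat >> h.py <<'E'
def proj(d,P):
    """world -> wrist fisheye pixel"""
    s=d['s'];T=np.eye(4);T[:3,:3]=R.from_quat(s['tool_rot']).as_matrix();T[:3,3]=s['tcp_pos']
    E=T@d['mount'];q=E[:3,:3].T@(np.asarray(P)-E[:3,3]);x,y,z=q[0],-q[1],-q[2]
    th=np.arctan2(np.hypot(x,y),z);k=foc(d)*th/np.hypot(x,y); return np.array([d['cx']+k*x,d['cy']+k*y])
def wray(d,u,v):
    s=d['s'];T=np.eye(4);T[:3,:3]=R.from_quat(s['tool_rot']).as_matrix();T[:3,3]=s['tcp_pos']
    E=T@d['mount'];x,y=u-d['cx'],v-d['cy'];r=np.hypot(x,y);t=r/foc(d)
    c=np.array([np.sin(t)*x/r,-np.sin(t)*y/r,-np.cos(t)]);return E[:3,3],E[:3,:3]@c
def onz(d,u,v,z):
    o,r=wray(d,u,v);return o+(z-o[2])/r[2]*r
def go(x,y,z,phi):
    s=manip.sense();m=R.from_quat(s['tool_rot']).as_matrix();now=np.degrees(np.arctan2(m[1,0],m[0,0]))
    print('pos',s['tcp_pos'].round(4),'phi',now.round(2),'tilt',m[:,2].round(4),'f',s['force'].round(1),'t',s['t'])
    print('tool shift',(m.T@(np.array([x,y,z])-s['tcp_pos'])).round(4),'then turn wz',(now-phi).round(2))
E
python3 - <<'E'
from h import *
import pickle
d=snap('wrist','w1.png');pickle.dump(d,open('w1.pkl','wb'))
print(d['fov_y'],d['cx'],d['cy'],d['mount'].round(3).tolist())
for P in[(.4698,.0231,.096),(.4855,-.0706,.096),(.5011,-.1643,.096)]:print(proj(d,P).round(1))
go(.5011,-.1643,.245,120)
E
```

```text
65.70646984690485 276.5942636287817 208.6044308576767 [[-0.0, 0.95, 0.312, 0.081], [1.0, 0.0, 0.0, 0.0], [0.0, 0.312, -0.95, -0.129], [0.0, 0.0, 0.0, 1.0]]
[ 56.1 115.6]
[136.9 125.2]
[238.5 141.3]
pos [ 0.4641 -0.2152  0.245 ] phi 20.45 tilt [-7.e-04  6.e-04 -1.e+00] f [-0.  -0.3 -0.5] t 1.15
tool shift [ 0.0524 -0.0347  0.    ] then turn wz -99.55
```

View pics/w1.png

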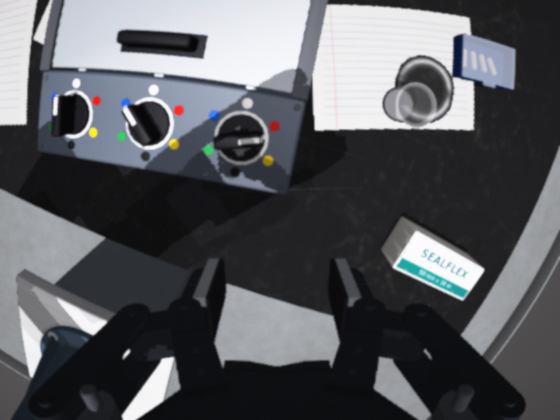

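The wrist view shows the left dial at (72,113), the middle at (148,121) and the right at (241,137), with the beaker at (415,95). I'll enlarge the dials.

Run:
```python
import cv2
c=cv2.imread('pics/w1.png')[20:200,40:300]
cv2.imwrite('pics/w1c.png',cv2.resize(c,None,fx=3,fy=3,interpolation=cv2.INTER_CUBIC))
```

```text
(no output)
```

View pics/w1c.png

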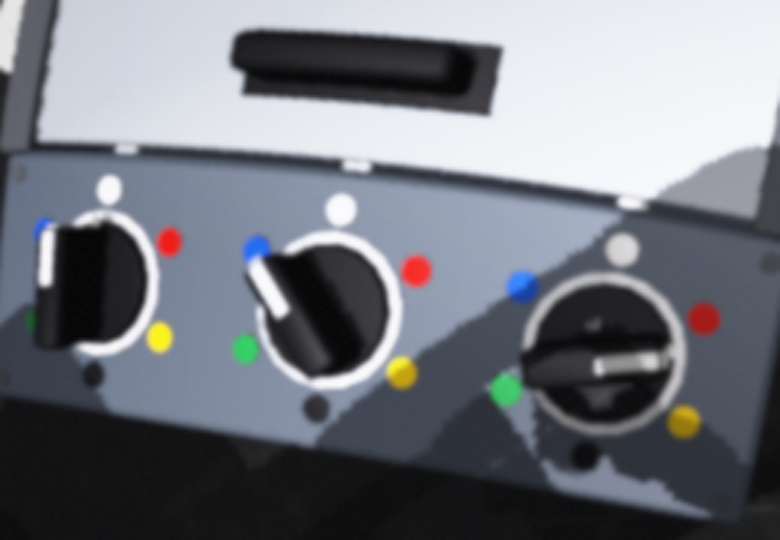

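The crop shows the pointers along (46,286)→(48,230) on the left, (284,315)→(257,260) in the middle and (597,367)→(664,357) on the right. The dots are clear, and I'll triangulate them against the top view.

Run:
```python
from fit import *
w=pickle.load(open('w1.pkl','rb'))
fw=lambda q:(40+(q[0]+.5)/3-.5,20+(q[1]+.5)/3-.5)
V={(0,0):(109,190),(0,5):(169,242),(0,4):(160,338),(0,3):(93,375),(1,0):(341,210),(1,5):(417,271),(1,4):(402,372),(1,3):(317,408),(1,2):(246,349),(2,0):(622,250),(2,5):(704,319),(2,4):(684,422),(2,3):(585,457),(2,2):(506,390),(2,1):(522,287)}
A=[];B=[];Z=[]
def tri(o1,r1,o2,r2):
    k=np.linalg.lstsq(np.c_[r1,-r2],o2-o1,rcond=None)[0];return (o1+k[0]*r1+o2+k[1]*r2)/2
oT=d['extrinsics'][:3,3]
for (i,j),q in V.items():
    A.append(onz(w,*fw(q),.062)[:2]);B.append(M[i,j]);Z.append(tri(oT,world(d,*full(D[i][j]))-oT,*wray(w,*fw(q)))[2])
print('tri z',np.mean(Z).round(4),np.std(Z).round(4))
r2=least_squares(lambda p:(tr(p,np.array(B))-np.array(A)).ravel(),p);p2=r2.x
print('top',p.round(4),'wrist',p2.round(4),'rms mm',1e3*np.sqrt((r2.fun**2).mean()))
print('handle tri',tri(oT,world(d,*full((350,103)))-oT,*wray(w,*fw((350,55)))))
for n,y,a0,b0 in(('L',.095,(46,286),(48,230)),('M',0,(284,315),(257,260)),('R',-.095,(597,367),(664,357))):
    a,b=onz(w,*fw(a0),.096),onz(w,*fw(b0),.096);c=tr(p2,np.array([0,y]));v=b-a;u=b[:2]-c
    print(n,c.round(4),'dir',np.degrees(np.arctan2(v[1],v[0])-p2[2]).round(1),'axis->tip',np.degrees(np.arctan2(u[1],u[0])-p2[2]).round(1),np.hypot(*u).round(4))
```

```text
tri z 0.0662 0.0014
top [ 0.4855 -0.0706  0.1657] wrist [ 0.4845 -0.0688  0.1657] rms mm 0.2083382639399783
handle tri [ 0.56736522 -0.05693512  0.08278175]
L [0.4688 0.0249] dir 4.0 axis->tip 2.9 0.02
M [ 0.4845 -0.0688] dir 36.4 axis->tip 36.5 0.0206
R [ 0.5002 -0.1625] dir -71.1 axis->tip -72.9 0.0215
```

Call:
drive_tool([
  [0.0265, -0.018, 0, 0, 0, 0, 0.2],
  [0.026, -0.0175, 0, 0, 0, 0, 0.2],
  [0, 0, 0, 0, 0, -8.1, 0.2],
  [0, 0, 0, 0, 0, -8.1, 0.2],
  [0, 0, 0, 0, 0, -8.1, 0.2],
  [0, 0, 0, 0, 0, -8.1, 0.2],
  [0, 0, 0, 0, 0, -8.1, 0.2],
  [0, 0, 0, 0, 0, -8.1, 0.2],
  [0, 0, 0, 0, 0, -8.1, 0.2],
  [0, 0, 0, 0, 0, -8.1, 0.2],
])

```text
t: 2.15
tcp_pos: [0.4995, -0.1684, 0.245]
tool_rot: [0.737, 0.676, -0.0, -0.0]
force: [0.7, -0.8, 0.4]
finger_gap: 0.599
gripper_force: 0.0
```

Call:
drive_tool([
  [0, 0, 0, 0, 0, -8.1, 0.2],
  [0, 0, 0, 0, 0, -8.1, 0.2],
  [0, 0, 0, 0, 0, -8.1, 0.2],
  [0, 0, 0, 0, 0, -8.1, 0.2],
  [0, 0, 0.04, 0, 0, 0, 0.2],
  [0, 0, 0.04, 0, 0, 0, 0.2],
  [0, 0, 0, 0, 0, 0, 0.2],
  [0, 0, 0, 0, 0, 0, 0.2],
])

```text
t: 2.95
tcp_pos: [0.4997, -0.1677, 0.1651]
tool_rot: [0.521, 0.854, -0.0, -0.001]
force: [-0.9, 0.2, 0.4]
finger_gap: 0.602
gripper_force: 0.0
```

Run:
```python
from h import *
go(.5007,-.1634,.087,117.5)
print(manip.sense()['q'])
```

```text
pos [ 0.4997 -0.1677  0.1651] phi 117.21 tilt [-1.7e-03  7.0e-04 -1.0e+00] f [-0.9  0.2  0.4] t 2.95
tool shift [0.0033 0.0029 0.0781] then turn wz -0.29
[-5.35862110e-01  5.12803307e-01  1.75427140e+00 -3.09350689e-04
  8.76320566e-01 -1.01056220e+00]
```

Call:
drive_tool([
  [0.0033, 0.0029, 0, 0, 0, 0, 0.2],
  [0, 0, 0.026, 0, 0, 0, 0.2],
  [0, 0, 0.026, 0, 0, 0, 0.2],
  [0, 0, 0.026, 0, 0, 0, 0.2],
  [0, 0, 0, 0, 0, 0, 0.2],
  [0, 0, 0, 0, 0, 0, -1],
  [0, 0, 0, 0, 0, 0, -1],
  [0, 0, 0, 0, 0, 0, -1],
  [0, 0, 0, 0, 0, 0, -1],
  [0, 0, 0, 0, 0, 0, -1],
], newtons=60)

```text
t: 3.95
tcp_pos: [0.5008, -0.1644, 0.0896]
tool_rot: [0.519, 0.855, -0.002, 0.001]
force: [-7.1, -6.7, 6.2]
finger_gap: 0.135
gripper_force: 60.5
```

Call:
drive_tool([
  [0, 0, 0, 0, 0, 6, -1],
  [0, 0, 0, 0, 0, 6, -1],
  [0, 0, 0, 0, 0, 6, -1],
  [0, 0, 0, 0, 0, 6, -1],
  [0, 0, 0, 0, 0, 6, -1],
  [0, 0, 0, 0, 0, 6, -1],
  [0, 0, 0, 0, 0, 6, -1],
  [0, 0, 0, 0, 0, 6, -1],
  [0, 0, 0, 0, 0, 0, -1],
  [0, 0, 0, 0, 0, 0, -1],
])

```text
t: 4.95
tcp_pos: [0.4989, -0.1645, 0.0896]
tool_rot: [0.822, 0.57, -0.003, 0.0]
force: [-11.7, -8.4, 9.9]
finger_gap: 0.137
gripper_force: 60.9
```

Run:
```python
from h import *
go(.5007,-.1634,.087,69.5)
```

```text
pos [ 0.4989 -0.1645  0.0896] phi 69.44 tilt [-0.004  -0.0035 -1.    ] f [-11.7  -8.4   9.9] t 4.95
tool shift [0.0017 0.0013 0.0026] then turn wz -0.06
```

Call:
drive_tool([
  [0, 0, 0, 0, 0, 0, 0.2],
  [0, 0, 0, 0, 0, 0, 0.2],
  [0, 0, 0, 0, 0, 0, 0.2],
  [0, 0, -0.035, 0, 0, 0, 0.2],
  [0, 0, -0.035, 0, 0, 0, 0.2],
  [0.042, -0.023, 0, 0, 0, 0, 0.2],
  [0.042, -0.023, 0, 0, 0, 0, 0.2],
  [0, 0, 0, 0, 0, 7.8, 0.2],
  [0, 0, 0, 0, 0, 7.8, 0.2],
  [0, 0, 0, 0, 0, 7.8, 0.2],
])

```text
t: 5.95
tcp_pos: [0.4884, -0.0666, 0.1577]
tool_rot: [0.922, 0.388, 0.0, 0.0]
force: [-0.6, -0.9, 0.5]
finger_gap: 0.598
gripper_force: 0.0
```

Call:
drive_tool([
  [0, 0, 0, 0, 0, 0, 0.2],
  [0, 0, 0, 0, 0, 0, 0.2],
  [0, 0, 0, 0, 0, 0, 0.2],
])

```text
t: 6.25
tcp_pos: [0.4881, -0.0676, 0.1573]
tool_rot: [0.92, 0.391, 0.0, 0.0]
force: [-0.4, 0.9, -0.1]
finger_gap: 0.598
gripper_force: 0.0
```

Run:
```python
from h import *
go(.485,-.0697,.087,46)
```

```text
pos [ 0.4881 -0.0676  0.1573] phi 46.01 tilt [ 1.e-04  0.e+00 -1.e+00] f [-0.4  0.9 -0.1] t 6.25
tool shift [-0.0037 -0.0008  0.0703] then turn wz 0.01
```

Call:
drive_tool([
  [-0.0037, -0.0008, 0, 0, 0, 0, 0.2],
  [0, 0, 0.023, 0, 0, 0, 0.2],
  [0, 0, 0.023, 0, 0, 0, 0.2],
  [0, 0, 0.023, 0, 0, 0, 0.2],
  [0, 0, 0, 0, 0, 0, 0.2],
  [0, 0, 0, 0, 0, 0, -1],
  [0, 0, 0, 0, 0, 0, -1],
  [0, 0, 0, 0, 0, 0, -1],
  [0, 0, 0, 0, 0, 0, -1],
  [0, 0, 0, 0, 0, 0, -1],
])

```text
t: 7.25
tcp_pos: [0.4838, -0.0688, 0.0894]
tool_rot: [0.921, 0.39, -0.001, -0.001]
force: [-2.4, 3.0, 6.7]
finger_gap: 0.136
gripper_force: 61.3
```

Call:
drive_tool([
  [0, 0, 0, 0, 0, 6.1, -1],
  [0, 0, 0, 0, 0, 6.1, -1],
  [0, 0, 0, 0, 0, 6.1, -1],
  [0, 0, 0, 0, 0, 6.1, -1],
  [0, 0, 0, 0, 0, 6.1, -1],
  [0, 0, 0, 0, 0, 6.1, -1],
  [0, 0, 0, 0, 0, 0, -1],
  [0, 0, 0, 0, 0, 0, -1],
])

```text
t: 8.05
tcp_pos: [0.4837, -0.0688, 0.0894]
tool_rot: [0.997, 0.081, -0.001, -0.001]
force: [-3.2, 2.3, 5.9]
finger_gap: 0.136
gripper_force: 61.3
```

Run:
```python
from h import *
go(.485,-.0697,.087,9.5)
```

```text
pos [ 0.4837 -0.0688  0.0894] phi 9.26 tilt [-0.0016  0.0013 -1.    ] f [-3.2  2.3  5.9] t 8.05
tool shift [0.0011 0.0011 0.0024] then turn wz -0.24
```

Call:
drive_tool([
  [0, 0, 0, 0, 0, 0, 0.2],
  [0, 0, 0, 0, 0, 0, 0.2],
  [0, 0, 0, 0, 0, 0, 0.2],
  [0, 0, -0.035, 0, 0, 0, 0.2],
  [0, 0, -0.035, 0, 0, 0, 0.2],
  [0, -0.047, 0, 0, 0, 0, 0.2],
  [0, -0.047, 0, 0, 0, 0, 0.2],
  [0, 0, 0, 0, 0, -3.7, 0.2],
  [0, 0, 0, 0, 0, 0, 0.2],
  [0, 0, 0, 0, 0, 0, 0.2],
])

```text
t: 9.05
tcp_pos: [0.4703, 0.0227, 0.1584]
tool_rot: [0.994, 0.113, 0.001, 0.0]
force: [-0.7, 0.3, -0.2]
finger_gap: 0.599
gripper_force: 0.0
```

Run:
```python
from h import *
go(.4693,.024,.087,13)
```

```text
pos [0.4703 0.0227 0.1584] phi 12.93 tilt [ 1.2e-03 -5.0e-04 -1.0e+00] f [-0.7  0.3 -0.2] t 9.05
tool shift [-0.0008 -0.0016  0.0714] then turn wz -0.07
```

Call:
drive_tool([
  [-0.0008, -0.0016, 0, 0, 0, 0, 0.2],
  [0, 0, 0.023, 0, 0, 0, 0.2],
  [0, 0, 0.023, 0, 0, 0, 0.2],
  [0, 0, 0.023, 0, 0, 0, 0.2],
  [0, 0, 0, 0, 0, 0, 0.2],
  [0, 0, 0, 0, 0, 0, -1],
  [0, 0, 0, 0, 0, 0, -1],
  [0, 0, 0, 0, 0, 0, -1],
  [0, 0, 0, 0, 0, 0, -1],
  [0, 0, 0, 0, 0, 0, -1],
])

```text
t: 10.05
tcp_pos: [0.469, 0.025, 0.0905]
tool_rot: [0.994, 0.113, 0.001, -0.0]
force: [0.1, 5.4, 6.5]
finger_gap: 0.138
gripper_force: 60.9
```

Call:
drive_tool([
  [0, 0, 0, 0, 0, -7, -1],
  [0, 0, 0, 0, 0, -7, -1],
  [0, 0, 0, 0, 0, -7, -1],
  [0, 0, 0, 0, 0, -7, -1],
  [0, 0, 0, 0, 0, -7, -1],
  [0, 0, 0, 0, 0, -7, -1],
  [0, 0, 0, 0, 0, -7, -1],
  [0, 0, 0, 0, 0, -7.5, -1],
  [0, 0, 0, 0, 0, 0, -1],
  [0, 0, 0, 0, 0, 0, -1],
])

```text
t: 11.05
tcp_pos: [0.4686, 0.0257, 0.0905]
tool_rot: [0.822, 0.57, 0.001, -0.0]
force: [-0.9, 8.0, 7.9]
finger_gap: 0.133
gripper_force: 61.0
```

Run:
```python
from h import *
go(.4693,.024,.087,69.5)
```

```text
pos [0.4686 0.0257 0.0905] phi 69.5 tilt [ 0.0012  0.0013 -1.    ] f [-0.9  8.   7.9] t 11.05
tool shift [-0.0013  0.0013  0.0035] then turn wz -0.0
```

Call:
drive_tool([
  [0, 0, 0, 0, 0, 0, 0.2],
  [0, 0, 0, 0, 0, 0, 0.2],
  [0, 0, 0, 0, 0, 0, 0.2],
  [0, 0, -0.04, 0, 0, 0, -1],
  [0, 0, -0.04, 0, 0, 0, -1],
  [0, 0, -0.04, 0, 0, 7.5, -1],
  [0, 0, -0.04, 0, 0, 7.5, -1],
  [0, 0, 0, 0, 0, 7.5, -1],
  [0, 0, 0, 0, 0, 7.5, -1],
  [0, 0, 0, 0, 0, 7.5, -1],
])

```text
t: 12.05
tcp_pos: [0.4685, 0.0241, 0.2498]
tool_rot: [0.962, 0.273, 0.0, 0.0]
force: [0.0, 0.2, -0.6]
finger_gap: -0.005
gripper_force: 0.0
```

Call:
drive_tool([
  [0, 0, 0, 0, 0, 7.5, -1],
  [0, 0, 0, 0, 0, 7.5, -1],
  [0, 0, 0, 0, 0, 7.5, -1],
  [-0.02, 0.04, 0, 0, 0, 0, -1],
  [-0.02, 0.04, 0, 0, 0, 0, -1],
  [-0.02, 0, 0, 0, 0, 0, -1],
  [-0.02, 0, 0, 0, 0, 0, -1],
  [0, 0, 0, 0, 0, 0, -1],
  [0, 0, 0, 0, 0, 0, -1],
])

```text
t: 12.95
tcp_pos: [0.4031, -0.0681, 0.2495]
tool_rot: [0.997, 0.082, 0.0, 0.0]
force: [-0.2, 0.1, 0.1]
finger_gap: 0.001
gripper_force: 0.0
```

Run:
```python
from h import *
import pickle
d=snap('wrist','w2.png');pickle.dump(d,open('w2.pkl','wb'))
for P in[(.4693,.024,.096),(.485,-.0697,.096),(.5007,-.1634,.096)]:print(proj(d,P).round(1))
c=np.array([np.cos(np.radians(9.49)),np.sin(np.radians(9.49))])
x,y=np.array([.485,-.0697])+.040*c
go(x,y,.16,9.49)
v=cv2.imread('pics/w2.png')
cv2.imwrite('pics/w2c.png',cv2.resize(v[80:360,80:480],None,fx=2,fy=2,interpolation=cv2.INTER_CUBIC))
```

```text
[185.  109.1]
[293.8 106.3]
[399.1 110.9]
pos [ 0.4037 -0.068   0.2496] phi 9.48 tilt [ 1.6e-03 -7.0e-04 -1.0e+00] f [0.3 0.6 1.1] t 13.0
tool shift [0.1197 0.0149 0.0898] then turn wz -0.01
```

View pics/w2c.png

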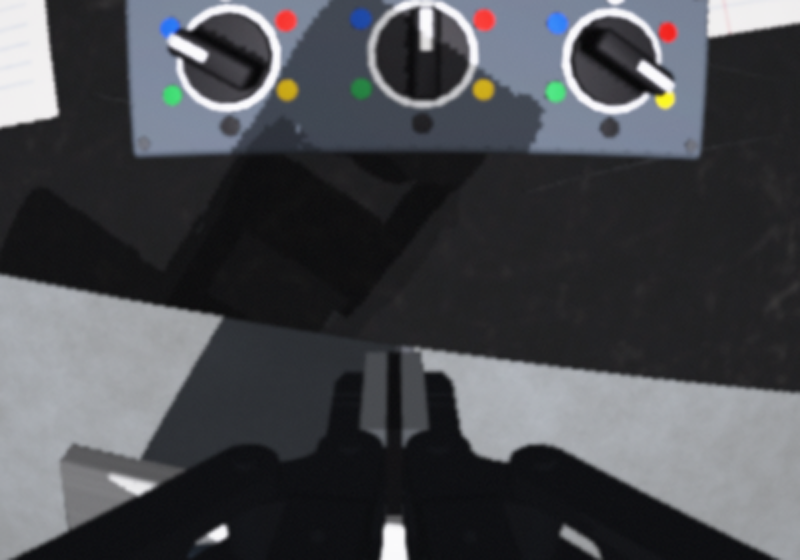

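The pointers now read blue at (190,47), white at (426,25) and yellow at (655,75). Next I'll put the closed fingers in front of the handle.

Call:
drive_tool([
  [0.042, 0.005, 0, 0, 0, 0, -1],
  [0.042, 0.005, 0, 0, 0, 0, -1],
  [0.041, 0.005, 0, 0, 0, 0, -1],
  [0, 0, 0.045, 0, 0, 0, -1],
  [0, 0, 0.045, 0, 0, 0, -1],
  [0, 0, 0, 0, 0, 0, -1],
  [0, 0, 0, 0, 0, 0, -1],
])

```text
t: 13.7
tcp_pos: [0.529, -0.0614, 0.159]
tool_rot: [0.997, 0.083, -0.001, -0.0]
force: [0.7, 0.3, 0.5]
finger_gap: -0.0
gripper_force: 0.0
```

Run:
```python
from h import *
c=np.array([np.cos(np.radians(9.49)),np.sin(np.radians(9.49))])
x,y=np.array([.485,-.0697])+.045*c
go(x,y,.087,9.49)
```

```text
pos [ 0.529  -0.0614  0.159 ] phi 9.55 tilt [-1.4e-03  5.0e-04 -1.0e+00] f [0.7 0.3 0.5] t 13.7
tool shift [0.0003 0.001  0.072 ] then turn wz 0.06
```

Call:
drive_tool([
  [0, 0, 0.035, 0, 0, 0, -1],
  [0, 0, 0.035, 0, 0, 0, -1],
  [0, 0, 0, 0, 0, 0, -1],
  [0.012, 0, 0, 0, 0, 0, -1],
  [0.012, 0, 0, 0, 0, 0, -1],
  [0.012, 0, 0, 0, 0, 0, -1],
  [0.012, 0, 0, 0, 0, 0, -1],
  [0.012, 0, 0, 0, 0, 0, -1],
  [0, 0, 0, 0, 0, 0, -1],
  [0, 0, 0, 0, 0, 0, -1],
])

```text
t: 14.7
tcp_pos: [0.5893, -0.0519, 0.0904]
tool_rot: [0.997, 0.083, 0.002, 0.0]
force: [-0.2, 0.2, 0.5]
finger_gap: -0.002
gripper_force: 0.0
```

Call:
drive_tool([
  [0.01, 0, 0, 0, 0, 0, -1],
  [0.01, 0, 0, 0, 0, 0, -1],
  [0.01, 0, 0, 0, 0, 0, -1],
  [0, 0, 0, 0, 0, 0, -1],
])

```text
t: 15.1
tcp_pos: [0.6197, -0.047, 0.0895]
tool_rot: [0.997, 0.083, 0.002, 0.0]
force: [-0.4, 0.4, 0.3]
finger_gap: 0.0
gripper_force: 0.0
```

Call:
drive_tool([
  [0.004, 0, 0, 0, 0, 0, -1],
  [0.004, 0, 0, 0, 0, 0, -1],
  [0, 0, 0, 0, 0, 0, -1],
])

```text
t: 15.4
tcp_pos: [0.6259, -0.0457, 0.0892]
tool_rot: [0.997, 0.083, 0.0, 0.0]
force: [-0.4, -0.3, 0.1]
finger_gap: -0.0
gripper_force: 0.1
```

Run:
```python
from h import *
a=snap('top')['image'][150:270,230:360,::-1];b=snap('wrist')['image'][...,::-1]
a=cv2.resize(a,None,fx=3,fy=3,interpolation=cv2.INTER_CUBIC);b=cv2.resize(b[:,80:480],(400,420))
o=np.zeros((420,800,3),np.uint8);o[:360,:390]=a;o[:,400:]=b;cv2.imwrite('pics/p3.png',o)
```

```text
(no output)
```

View pics/p3.png

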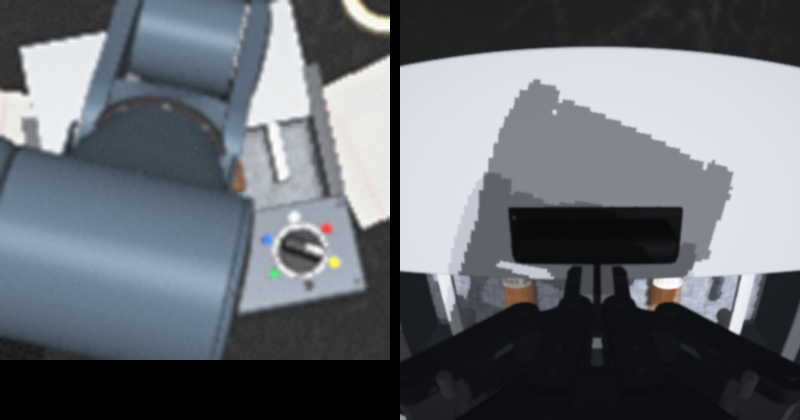

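The lid is sliding: vials show under it, and the handle at (595,235) is just ahead of the fingers. I'll push on gently to the stop.

Call:
drive_tool([
  [0.003, 0, 0, 0, 0, 0, -1],
  [0.003, 0, 0, 0, 0, 0, -1],
  [0, 0, 0, 0, 0, 0, -1],
])

```text
t: 15.8
tcp_pos: [0.6262, -0.0454, 0.0892]
tool_rot: [0.996, 0.084, -0.006, -0.0]
force: [-11.1, -4.1, 7.5]
finger_gap: 0.003
gripper_force: 5.8
```

Call:
drive_tool([
  [0.002, 0, 0, 0, 0, 0, -1],
  [0.002, 0, 0, 0, 0, 0, -1],
  [0, 0, 0, 0, 0, 0, -1],
])

```text
t: 16.1
tcp_pos: [0.6263, -0.0453, 0.0892]
tool_rot: [0.996, 0.084, -0.01, -0.0]
force: [-17.3, -7.1, 14.0]
finger_gap: 0.0
gripper_force: 9.7
```

The force rises at the stop, at .143 m against the .144 m expected. I'll back off, rise and check.

Call:
drive_tool([
  [-0.01, 0, 0, 0, 0, 0, -1],
  [-0.012, 0, 0, 0, 0, 0, -1],
  [0, 0, -0.04, 0, 0, 0, -1],
  [0, 0, -0.05, 0, 0, 0, -1],
  [-0.05, 0, -0.01, 0, 0, 0, -1],
  [-0.05, 0, 0, 0, 0, 0, -1],
  [-0.05, 0, 0, 0, 0, 0, -1],
  [-0.05, 0, 0, 0, 0, 0, -1],
  [0, 0, 0, 0, 0, 0, -1],
  [0, 0, 0, 0, 0, 0, -1],
])

```text
t: 17.1
tcp_pos: [0.4169, -0.0808, 0.1896]
tool_rot: [0.997, 0.082, 0.001, 0.0]
force: [1.1, -0.0, -0.4]
finger_gap: 0.0
gripper_force: 0.0
```

Run:
```python
from h import *
print(manip.sense()['tcp_pos'],manip.sense()['force'])
d=snap('top')
a=d['image'][150:270,230:360,::-1];b=snap('wrist')['image'][...,::-1]
a=cv2.resize(a,None,fx=3,fy=3,interpolation=cv2.INTER_CUBIC);b=b[:,80:480]
o=np.zeros((420,800,3),np.uint8);o[:360,:390]=a;o[:,400:]=b;cv2.imwrite('pics/p4.png',o)
```

```text
[ 0.41690491 -0.08076559  0.18961912] [ 1.1485546  -0.03009314 -0.40763287]
```

View pics/p4.png

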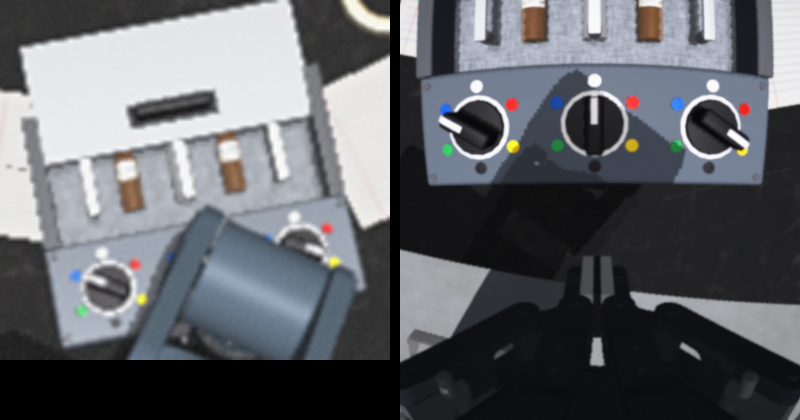

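The lid is fully back with the handle at (173,108), the dials are on blue, white and yellow, and the arm is clear. I'll check the travel and hand in.

Run:
```python
from fit import *
h=world(d,230+173/3,150+107/3,z=.0915)[:2]
t=(h-np.array([.5632,-.0564]))@[np.cos(p[2]),np.sin(p[2])]
print('travel',t)
if t>.074: print(manip.sign_off())
```

```text
travel 0.07692020446200952
the job is handed in; nothing more can be done
None
```

The box is open and the job is handed in: dials on blue, white and yellow, lid pushed until it met its stop (about 77 mm travel measured by camera), and the arm clear; I didn't re-check the beaker, timer and jar lid afterwards, but the arm stayed well away from them.

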